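# Move the hanging soap box to the rail under the glass shelf

### The arm

A 6-joint arm with a two-finger parallel gripper is mounted at the origin on the work surface. World frame = base frame: x ahead of the robot, y to its left, z up, the work surface at z = 0. Lengths are in m, angles in degrees, forces in N, time in s.
With the tool pointing down it reaches from about 0.375 to 0.9 m from the base axis. Payload 3.1 kg.
Tool frame: the origin (TCP) lies midway between the tips of the shut fingers; the grasp point (between the pads) lies 19 mm behind it; z points along the fingers, y is the line along which they close (so a half turn about z gives the same grasp; the last joint's range is limited). The gripper opens to 87 mm and grips with 3 to 60 N. Pads are 19 mm wide; open, the fingers measure 117 mm over their backs; the gripper's body (75 mm by 190 mm) begins 51 mm behind the grasp point.
Start: joints at [-87.061, 30.224, 82.088, -0, 67.689, -10.227], TCP at [0.142, -0.609, 0.223] pointing down, gripper open.
Joint ranges: [-176.69, 176.69], [-43.24, 126.21], [12.49, 139.97], [-82, 262], [0, 151.66], [-163.58, 163.58]. Speed limits (degrees/s): [159.86, 159.86, 180, 180, 180, 180].

### API

Orientations are given as a 3x3 rotation matrix whose columns are the frame's x, y, z axes.
In Python, from rig import bot, capture gives the robot as it stands.
- The arm moves only by the shell command python3 -m handwheel 'ROWS'. ROWS is rows parted by semicolons, their numbers by spaces, 1 to 20 of them, each of 7 numbers: dx, dy, dz in m, then a rotation vector rx, ry, rz in degrees, then the opening from 0.0 (shut) to 1.0 (fully open); each row is the pose to reach, as a shift and turn from the pose commanded when the command began, along the tool's axes at that moment; what a row does not reach only later rows make up. A row lasts 1/10 s, in which the tool goes at most 0.05 m and 8.59 degrees, less where a joint would pass 70% of its speed; a pose out of reach is approached as far as the arm can. The fingers move at their own pace and stop on an object; the grip force is fixed at half the most. Time passes only in rows, so rows that do not move let the fingers close. It prints the time, the measured TCP pose, the force, the opening and the grip force at its end.
- bot.read_state(): the state, without advancing time (a new reading comes with each control period).
- capture(name): name is "scene" or "top" or "wrist"; returns a dict with "color" (420x560x3 uint8, red, green, blue), "K" (3x3 intrinsics, pixels), "view" (4x4, takes a point from world to camera coordinates); the wrist camera has in their place "mount" (4x4, takes a point from camera to tool coordinates, whose origin is the TCP and whose axes are the flange's). Camera axes: x right, y up, looking along -z (the intrinsics and any distortion apply to the point x, -y, -z); pixel columns grow to the right and rows downward; lengths in m; the calibration is good to about 2 mm. A picture is of the moment at which its call begins: read the wrist's pose just before it. There is no depth.
- bot.hand_in(): hands the job in; it is judged then, once.
The state is a dict: "time_s": time; "joint_positions": joint angles; "qvel": joint speeds; "tau": joint torques, N m; "position": TCP position; "tcp_rot": TCP orientation; "force": force on the tool from outside, world axes, zero at the start; "moment": the same for the moment, N m; "opening": opening from 0.0 (shut) to 1.0 (fully open); "grasp_force": force on a finger pad.
Only numpy, scipy, OpenCV 4.12 (cv2) and the standard library are available. Lean on these libraries where they do the work, as an engineer would, in place of code of your own. Each camera call takes 0.05 s, during which the arm holds its last target. There are 200 camera calls.

### The job

Move the hanging soap box from the short stub rail to the rail along the front of the glass shelf: lift its loop over the stub's end stop, stand the box upright on the grey drying tray and let go there, so that you can take its top block again the other way (the shelf leaves no room for a finger behind the block, so the fingers must stand in line with the rail). Then thread the loop over the end stop of the shelf rail, let it down onto the rail and leave it hanging there, still and upright, behind the stop. Never drop the box, and leave the cup, toothbrush holder, hairbrush and mirror where they stand.

Things in the scene. Friction and masses are not known exactly. Their poses are not given: they have to be found in the camera images.
- soapbox: Pink plastic soap box with a closed loop and a square grip block on top, one rigid piece, 148 mm tall, 0.13 to 0.25 kg. Origin: centre of its flat underside, on which it can stand; z up, x across the loop, y along the loop's opening (along the rail it hangs on). Box 70 (x) x 34 (y) x 42 mm high. Hangs on the stub at the start, axes like the stub's; a half turn about z makes no difference.
- soapbox_loop (a point): Middle of the underside of the loop's top bar, 92 mm above the soap box's origin; it rests on the rail's top when the box hangs. Loop opening seen along y: 40 mm wide (x -20 to 20), 50 mm high (z 42 to 92 above the origin). Loop sides and top 8 mm thick, 24 mm long in y; outside 56 mm wide, top at z 100.
- soapbox_grip (a point): Centre of the grip block, 124 mm above the soap box's origin. Block 24 x 24 mm, z 100 to 148 above the origin, held from above across x or across y.
- stub: Fixed chrome stub rail where the soap box hangs at the start (at y about 0). Origin on the counter below the rail's middle; rail along the stub's y, square bar 10 x 10 mm, top 150 mm above the counter. At its +y end a post 24 mm wide (x), y 23 to 43, 210 mm high; its head (above 170 mm) reaches to y 17: no room there for a finger. Round foot 90 mm across.
- stub_stop (a point): Top centre of the upright end stop at the stub's free -y end, 168 mm high (18 mm above the rail's top), at y -19 of the stub; 10 mm wide (x), 8 mm thick (y).
- rack: Fixed chrome and glass rack. Origin on the counter below its rail; rail along the rack's y from -85 to 79 mm at x 0, square bar 10 x 10 mm, top 170 mm above the counter, free end at +y. A post 14 x 14 mm, 218 mm high, carries the other end at x 0, y -92. The space in front (-x) of the rail and below the shelf is free.
- rack_stop (a point): Top centre of the upright end stop at the free +y end of the rack's rail, 188 mm high (18 mm above the rail's top), at y 75 of the rack; 10 mm wide (x), 8 mm thick (y).
- rack_shelf (a point): Middle of the top front edge of the rack's glass shelf, 226 mm high, at x 18, y -5 of the rack. Shelf 8 mm thick, rack x 18 to 140, y -100 to 90; a thin gallery bar on it at x 20 to 24, top 236 mm high. Two round legs 14 mm thick, 245 mm high, at x 130, y -92 and 82.
- tray: Fixed flat grey drying tray, 160 x 160 x 8 mm, origin at the centre of its underside, top 8 mm above the counter, no rim.
- cup: White porcelain cup, 76 mm across, 85 mm tall, origin at the centre of its underside. Bystander.
- holder: Round chrome toothbrush holder with lid, 64 mm across, 105 mm tall, origin at the centre of its underside. Bystander.
- hairbrush: Black hairbrush lying bristles down, about 195 mm long along its x (-95 to 98 mm), 55 mm wide, 38 mm tall, origin under its middle. Bystander.
- mirror: Round mirror, 112 mm across (130 mm over its fork, along y), upright on a stand with a 90 mm round foot, 186 mm tall, origin at the centre of its underside. Bystander.

How it is judged (in metres and radians):
On the way:
1. the soap box stands upright on the drying tray, let go and at rest (x of soapbox in the frame of tray between -0.08 and 0.08 m and y of soapbox in the frame of tray between -0.08 and 0.08 m and z of soapbox in the frame of tray between 0.004 and 0.012 m and angle between soapbox's own z axis and vertical below 0.1 rad and contact force between the fingers and soapbox below 0.1 N and linear speed of soapbox below 0.03 m/s and angular speed of soapbox below 0.3 rad/s), for 0.2 s.
At the end, for the whole second after the job is handed in: The soap box hangs by its loop on the rack's rail, between its post and its end stop: the underside of the loop's top bar within 4 mm of the rail's top height and within 18 mm of the rail's line, tilted less than 0.15 rad, its weight on the rack, at rest and let go (x of soapbox_loop in the frame of rack between -0.018 and 0.018 m and y of soapbox_loop in the frame of rack between -0.08 and 0.062 m and z of soapbox_loop in the frame of rack between 0.166 and 0.174 m and angle between soapbox's own z axis and vertical below 0.15 rad and contact force between soapbox and rack above 0.5 N and contact force between the fingers and soapbox below 0.1 N and linear speed of soapbox below 0.03 m/s and angular speed of soapbox below 0.3 rad/s); the robot touches nothing.
It fails at once if the porcelain cup is shifted by more than 20 mm or tipped (distance of cup from where it was at the start of the episode above 0.02 m or angle between cup's own z axis and vertical above 0.3 rad).
It fails at once if the toothbrush holder is shifted by more than 20 mm or tipped (distance of holder from where it was at the start of the episode above 0.02 m or angle between holder's own z axis and vertical above 0.3 rad).
It fails at once if the hairbrush is shifted by more than 20 mm or tipped (distance of hairbrush from where it was at the start of the episode above 0.02 m or angle between hairbrush's own z axis and vertical above 0.3 rad).
It fails at once if the standing mirror is shifted by more than 20 mm or tipped (distance of mirror from where it was at the start of the episode above 0.02 m or angle between mirror's own z axis and vertical above 0.3 rad).
It fails at once if the soap box is dropped (falls freely more than about 25 mm) (linear speed of soapbox above 0.7 m/s and contact force between the fingers and soapbox below 0.01 N).
It also fails if it takes over 51 s, if anything falls off the work surface, if the arm or the gripper's body presses on something with over 40 N, if the wrist force passes 120 N, or if a joint passes its speed limit or range.

## Working session

There is one attempt and no reset: what is moved stays moved. The work goes in short steps, Python scripts to look and compute and a shell command to move; the robot and the scene stay as the last step left them, time stands still between calls to the robot, and variables do not carry over. Pictures are saved under pics/ and viewed, at most 10 in all, crops included, and the job is handed in when it is done.

```bash
mkdir -p pics; ls; python3 - <<'E'
from rig import bot,capture
import cv2,numpy as np
s=bot.read_state();print({k:np.round(v,3).tolist() for k,v in s.items()})
for n in("scene","top"):
    c=capture(n);cv2.imwrite(f"pics/{n}0.png",c["color"][...,::-1]);np.savez(f"{n}0.npz",**c);print({k:(np.round(v,4).tolist() if k!="color" else 0) for k,v in c.items()})
E
```

```text
pics
{'time_s': 0.0, 'joint_positions': [-87.062, 30.278, 82.155, -0.001, 67.688, -10.227], 'qvel': [0.013, -0.085, 0.034, -0.003, 0.004, 0.014], 'tau': [-0.001, -44.004, -17.659, 0.063, 0.058, -0.0], 'position': [0.142, -0.608, 0.222], 'tcp_rot': [[0.974, 0.228, -0.0], [0.228, -0.974, 0.002], [0.0, -0.002, -1.0]], 'force': [-1.053, 0.14, -0.441], 'moment': [0.012, -0.004, 0.025], 'grasp_force': 0.0, 'opening': 1.0}
{'color': 0, 'K': [[400.9049, 0.0, 277.5325], [0.0, 400.9049, 211.9649], [0.0, 0.0, 1.0]], 'view': [[-0.8186, 0.5743, 0.0107, 0.3802], [-0.4175, -0.6076, 0.6756, 0.2122], [0.3945, 0.5486, 0.7372, -1.417], [0.0, 0.0, 0.0, 1.0]]}
{'color': 0, 'K': [[459.3462, 0.0, 282.4666], [0.0, 459.3462, 211.3481], [0.0, 0.0, 1.0]], 'view': [[0.0158, -0.9997, 0.0161, 0.088], [0.9884, 0.0181, 0.1507, -0.5794], [-0.1509, 0.0135, 0.9885, -1.1857], [0.0, 0.0, 0.0, 1.0]]}
```

View pics/scene0.png

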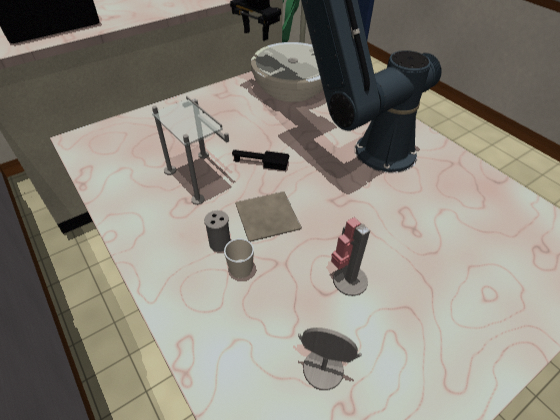

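View pics/top0.png

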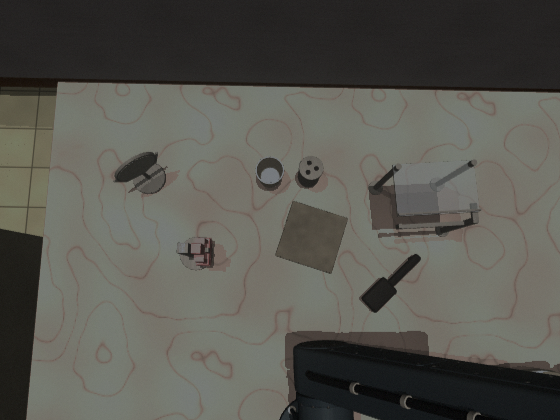

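The scene view shows the soap box on its stub (350,250), the tray (268,215) and the rack (190,140). The top view shows the stub (197,252), tray corners near (293,202), (348,217), (332,272), (276,253), and the rack rail near row 232, columns 375–480. I'll enlarge the details.

```bash
cat > h.py <<'E'
import numpy as np,cv2
from scipy.spatial.transform import Rotation as R
def load(n): return dict(np.load(n,allow_pickle=True))
def ray(c,px):
    K,V=c["K"],c["view"];d=np.linalg.inv(K)@[px[0],px[1],1];d=np.array([d[0],-d[1],-d[2]])
    return -V[:3,:3].T@V[:3,3],V[:3,:3].T@d
def onz(c,px,z):
    o,d=ray(c,px);return o+d*(z-o[2])/d[2]
def proj(c,p):
    q=c["view"][:3,:3]@p+c["view"][:3,3];u=c["K"]@[q[0],-q[1],-q[2]];return u[:2]/u[2]
E
python3 - <<'E'
from h import *
t=cv2.imread("pics/top0.png");s=cv2.imread("pics/scene0.png")
def cr(im,x,y,w,h,f): return cv2.resize(im[y:y+h,x:x+w],(w*f,h*f),interpolation=cv2.INTER_CUBIC)
a=cr(t,165,220,66,60,6);b=cr(t,360,145,134,100,3)  #396x360, 402x300
c=cr(s,320,210,66,90,3);d=cr(s,145,90,100,120,3)*1
a=np.clip(a*1.6,0,255).astype(np.uint8);b=np.clip(b*1.6,0,255).astype(np.uint8)
cv=np.zeros((600,800,3),np.uint8)
cv[:360,:396]=a;cv[:300,398:800]=b
c=cr(s,320,210,66,80,3);cv[360:600,:198]=c;d=cr(s,145,90,90,75,4);cv[300:600,400:760]=d
cv2.imwrite("pics/z1.png",cv)
E
```

```text
(no output)
```

View pics/z1.png

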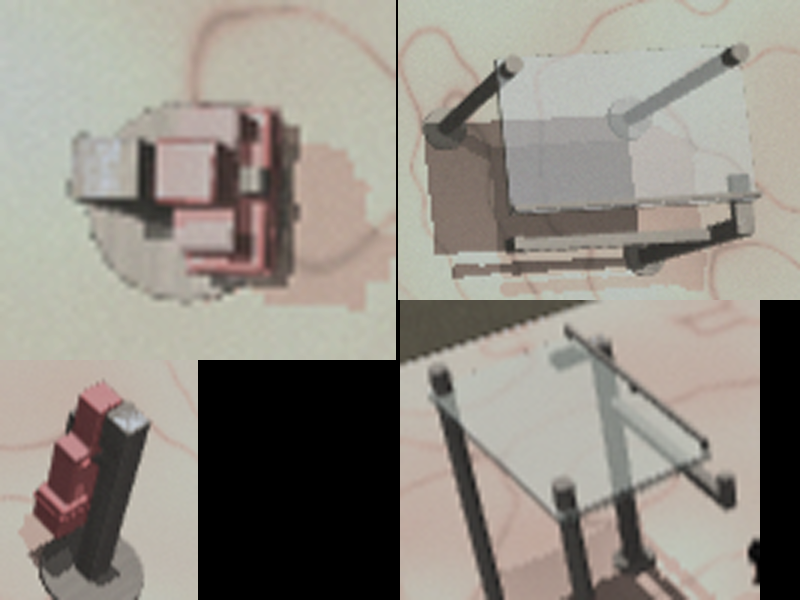

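The zoom shows the pink block top at top-view pixel (196,248), the stub post head at (182.5,248), the rail's end stop at (398,226), and shelf corners at (398,215), (480,210), (394,166), (476,161).

```bash
python3 - <<'E'
from h import *
t=load("top0.npz");s=load("scene0.npz")
p=lambda px,z:np.round(onz(t,px,z),4)
print("block",p((196,248.3),.206),"post",p((182.5,248),.210))
img=t["color"]; 
print("tray",[p(q,.008)[:2] for q in((293,202),(348,217),(332,272),(276,253))])
obj=np.array([[18,90],[18,-100],[140,90],[140,-100]])/1e3
w=np.array([onz(t,q,.226)[:2] for q in((398,215),(479.7,210.3),(394,165.7),(475.7,160.7))])
A=obj-obj.mean(0);B=w-w.mean(0);th=np.arctan2((A[:,0]*B[:,1]-A[:,1]*B[:,0]).sum(),(A*B).sum())
M=np.array([[np.cos(th),-np.sin(th)],[np.sin(th),np.cos(th)]]);o=w.mean(0)-M@obj.mean(0)
print("rack",o,np.degrees(th),"res",np.round(B-A@M.T,4).tolist())
print("stop",p((398.2,226.2),.188),o+M@[0,.075],"post",p((474,205.7),.218),o+M@[0,-.092])
h=cv2.cvtColor(img,cv2.COLOR_RGB2HSV)
c=capture=None
from rig import capture
w=capture("wrist");print(w["K"].round(2).tolist(),w["mount"].round(4).tolist());np.savez("w0.npz",**w)
E
```

```text
block [0.4641 0.296  0.206 ] post [0.464  0.3259 0.21  ]
tray [array([0.6099, 0.0687]), array([ 0.5708, -0.0833]), array([ 0.4199, -0.0391]), array([0.4685, 0.1131])]
rack [ 0.53234874 -0.25500929] 3.9760500318429632 res [[0.0023, 0.0009], [0.0034, 0.0024], [-0.0041, -0.0008], [-0.0015, -0.0025]]
stop [ 0.5254 -0.1732  0.188 ] [ 0.52714828 -0.1801898 ] post [ 0.5725 -0.342   0.218 ] [ 0.53872797 -0.34678785]
[[362.83, 0.0, 284.78], [0.0, 362.83, 208.88], [0.0, 0.0, 1.0]] [[-0.0013, 0.9594, 0.2819, 0.0774], [1.0, 0.0016, -0.0006, 0.0002], [-0.001, 0.2819, -0.9594, -0.162], [0.0, 0.0, 0.0, 1.0]]
```

```bash
cat >> h.py <<'E'
def tcp(yaw): 
    a=np.radians(yaw);return np.array([[np.cos(a),np.sin(a),0],[np.sin(a),-np.cos(a),0],[0,0,-1]])
def to(*poses):
    from rig import bot
    s=bot.read_state();P,Q=np.array(s["position"]),np.array(s["tcp_rot"])
    print("now",P.round(4),"yaw",round(np.degrees(np.arctan2(Q[1,0],Q[0,0])),2),"t",round(s["time_s"],2))
    for x,y,z,yaw in poses:
        d=Q.T@(np.array([x,y,z])-P);r=R.from_matrix(Q.T@tcp(yaw)).as_rotvec(degrees=True)
        print(d.round(4),r.round(2),"rows>=%.1f"%max(np.linalg.norm(d)/.05,np.linalg.norm(r)/8.59))
def wrist(name):
    from rig import bot,capture
    s=bot.read_state();c=capture("wrist");cv2.imwrite(f"pics/{name}.png",c["color"][...,::-1])
    T=np.eye(4);T[:3,:3]=s["tcp_rot"];T[:3,3]=s["position"]
    c["view"]=np.linalg.inv(T@c["mount"]);np.savez(name+".npz",**c);return c
E
python3 -c "
from h import *
to((.57,-.25,.41,4),(.464,.28,.41,90))"
```

```text
now [ 0.1424 -0.608   0.2218] yaw 13.17 t 0.15
[ 0.498  -0.2515 -0.1876] [-0.09 -0.01  9.17] rows>=11.8
[ 0.5155 -0.7917 -0.1868] [-7.000e-02 -8.000e-02 -7.683e+01] rows>=19.3
```

```bash
R="0.498 -0.2515 -0.188 0 0 9.2 1"; python3 -m handwheel '0.05 -0.025 -0.05 0 0 0 1;0.498 -0.2515 -0.188 0 0 9.2 1;0.498 -0.2515 -0.188 0 0 9.2 1;0.498 -0.2515 -0.188 0 0 9.2 1;0.498 -0.2515 -0.188 0 0 9.2 1;0.498 -0.2515 -0.188 0 0 9.2 1;0.498 -0.2515 -0.188 0 0 9.2 1;0.498 -0.2515 -0.188 0 0 9.2 1;0.498 -0.2515 -0.188 0 0 9.2 1;0.498 -0.2515 -0.188 0 0 9.2 1;0.498 -0.2515 -0.188 0 0 9.2 1;0.498 -0.2515 -0.188 0 0 9.2 1;0.498 -0.2515 -0.188 0 0 9.2 1;0.498 -0.2515 -0.188 0 0 9.2 1;0.498 -0.2515 -0.188 0 0 9.2 1'
python3 -c "
from h import *
wrist('wr1');to((.464,.28,.41,90))"
```

```text
time_s: 1.65
position: [0.569, -0.2506, 0.4096]
tcp_rot: [[0.998, 0.068, -0.002], [0.068, -0.998, 0.001], [-0.002, -0.001, -1.0]]
force: [0.5, 0.6, -0.4]
opening: 1.001
grasp_force: 0.0
now [ 0.5688 -0.251   0.4097] yaw 3.88 t 1.7
[-6.870e-02 -5.368e-01  3.000e-04] [-1.200e-01  5.000e-02 -8.612e+01] rows>=10.8
```

View pics/wr1.png

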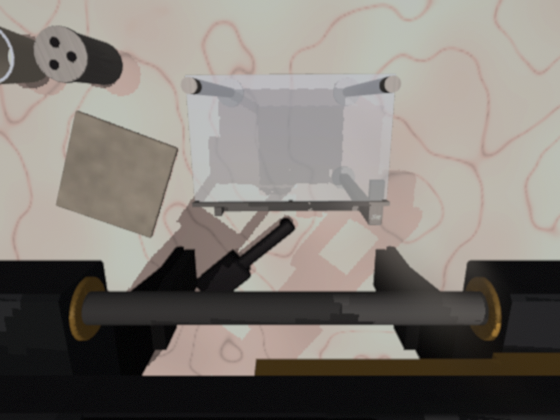

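The wrist view shows the shelf with leg tops at (193,86) and (391,85), front edge near row 203, and the rail just below it with its stop at about (219,211). I'll enlarge this.

```bash
python3 - <<'E'
from h import *
a=cv2.imread("pics/wr1.png")
x=cv2.resize(a[60:110,170:410],None,fx=3.3,fy=3.3,interpolation=cv2.INTER_CUBIC)
y=cv2.resize(a[165:230,170:290],None,fx=6.6,fy=6.6,interpolation=cv2.INTER_CUBIC)[:,:400]
z=cv2.resize(a[165:230,345:405],None,fx=6.6,fy=6.6,interpolation=cv2.INTER_CUBIC)
o=np.zeros((600,800,3),np.uint8);o[:165,:792]=x[:165,:792];o[168:168+429,:400]=y[:429];o[168:168+429,402:402+396]=z[:429,:396]
cv2.imwrite("pics/z2.png",o)
E
```

```text
(no output)
```

View pics/z2.png

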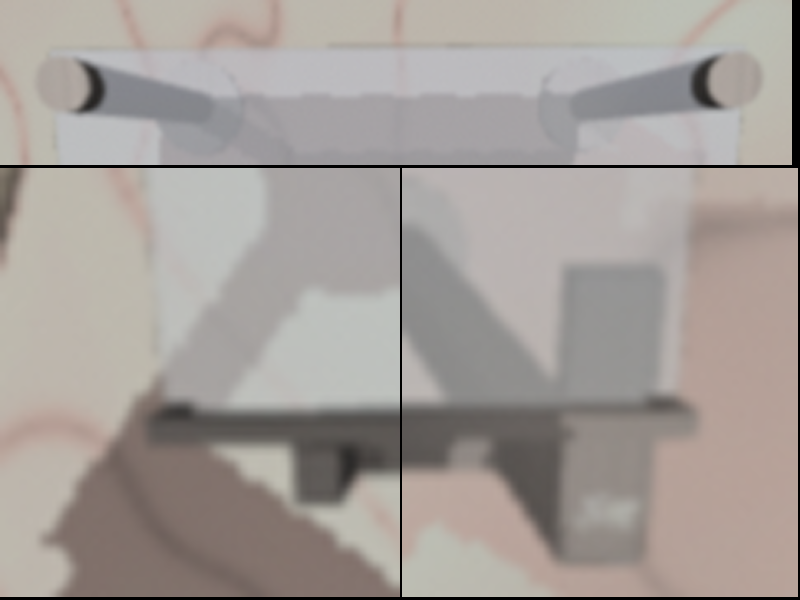

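```bash
python3 -m handwheel '-0.069 -0.537 0 0 0 -86.1 1;-0.069 -0.537 0 0 0 -86.1 1;-0.069 -0.537 0 0 0 -86.1 1;-0.069 -0.537 0 0 0 -86.1 1;-0.069 -0.537 0 0 0 -86.1 1;-0.069 -0.537 0 0 0 -86.1 1;-0.069 -0.537 0 0 0 -86.1 1;-0.069 -0.537 0 0 0 -86.1 1;-0.069 -0.537 0 0 0 -86.1 1;-0.069 -0.537 0 0 0 -86.1 1;-0.069 -0.537 0 0 0 -86.1 1;-0.069 -0.537 0 0 0 -86.1 1;-0.069 -0.537 0 0 0 -86.1 1'
python3 -c "
from h import *
wrist('ws1')
import cv2
a=cv2.imread('pics/ws1.png');cv2.imwrite('pics/ws1v.png',cv2.resize(a,(800,600)))"
```

```text
time_s: 3.0
position: [0.4638, 0.28, 0.4101]
tcp_rot: [[-0.001, 1.0, -0.001], [1.0, 0.001, -0.001], [-0.001, -0.001, -1.0]]
force: [0.1, -0.1, -0.2]
opening: 0.997
grasp_force: 0.0
```

View pics/ws1v.png

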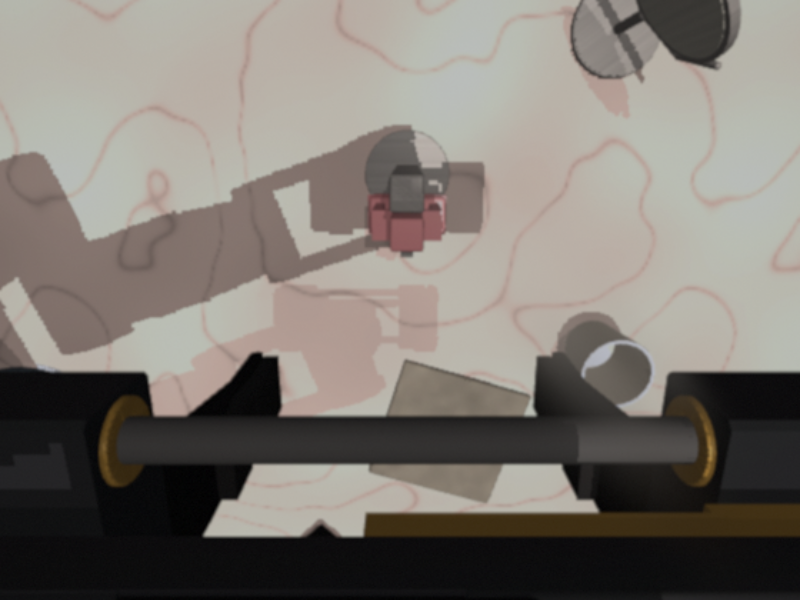

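The stub lies at about (407,205) in the 800-wide picture, with the post head above the pink block. I'll calculate the rack pose from the zoom (leg tops, stop and post front edges) and enlarge the stub.

```bash
python3 - <<'E'
from h import *
from scipy.optimize import least_squares
c=load("wr1.npz")
pts=[((188.8,85.2),.245,(130,82)),((392.7,84.2),.245,(130,-92)),((218.5,215.8),.188,(-5,75)),((375.6,224.8),.218,(-7,-92)),((193.2,204),.236,None)]
pts=pts[:4]
W=np.array([onz(c,p,z)[:2] for p,z,_ in pts]);O=np.array([o for *_,o in pts])/1e3
f=lambda v:(v[:2]+O@np.array([[np.cos(v[2]),np.sin(v[2])],[-np.sin(v[2]),np.cos(v[2])]])-W).ravel()
r=least_squares(f,[.53,-.255,.07]);print("rack",r.x[:2],np.degrees(r.x[2]),(r.fun.reshape(-1,2)*1e3).round(1).tolist())
# gallery bar rows at left/right for yaw
print("galfront",onz(c,(195,206),.236),onz(c,(388,204.5),.236))
a=cv2.imread("pics/ws1.png")
x=cv2.resize(a[85:185,245:325],(640,800),interpolation=cv2.INTER_CUBIC)[:600];
x=cv2.resize(a[105:180,240:340],(800,600),interpolation=cv2.INTER_CUBIC);cv2.imwrite("pics/z3.png",x)
E
```

```text
rack [ 0.53099677 -0.2548179 ] 4.351033178721439 [[-0.0, -0.0], [0.7, -0.2], [-0.2, 0.1], [-0.5, 0.1]]
galfront [ 0.54467123 -0.16599051  0.236     ] [ 0.55859164 -0.35103789  0.236     ]
```

View pics/z3.png

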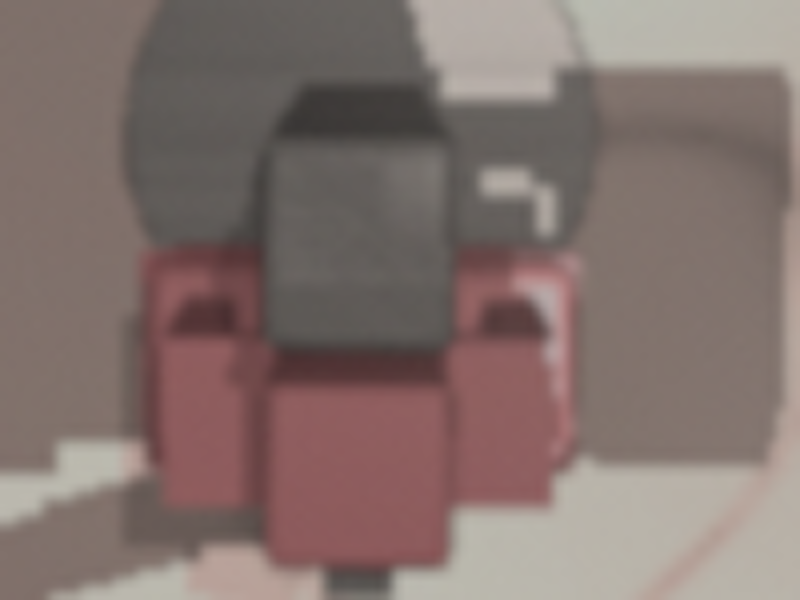

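The zoom shows the block top centred at (358,476) and the post head at (358,243), with edges parallel to the image axes, so the stub's yaw is about 0.

```bash
python3 - <<'E'
from h import *
c=load("ws1.npz");f=lambda x,y,z:onz(c,(240+x/8-.4,105+y/8-.4),z).round(4)
b=f(358,476,.206);p=f(358,243,.210);print(b,p,p-b,f(267,385,.206)-f(449,567,.206))
to((b[0],b[1],.25,90),(b[0],b[1],.163,90))
E
```

```text
[0.4631 0.2964 0.206 ] [0.4632 0.3259 0.21  ] [1.00e-04 2.95e-02 4.00e-03] [-0.0231  0.0233  0.    ]
now [0.4642 0.2793 0.4102] yaw 89.98 t 3.05
[ 0.0173 -0.001   0.1602] [-0.03  0.07 -0.02] rows>=3.2
[ 0.0174 -0.0009  0.2472] [-0.03  0.07 -0.02] rows>=5.0
```

```bash
python3 -m handwheel '0.0173 -0.001 0.05 0 0 0 1;0.0173 -0.001 0.10 0 0 0 1;0.0173 -0.001 0.15 0 0 0 1;0.0173 -0.001 0.2 0 0 0 1;0.0173 -0.001 0.23 0 0 0 1;0.0173 -0.001 0.245 0 0 0 1;0.0173 -0.001 0.245 0 0 0 1;0.0173 -0.001 0.245 0 0 0 0;0.0173 -0.001 0.245 0 0 0 0;0.0173 -0.001 0.245 0 0 0 0;0.0173 -0.001 0.245 0 0 0 0;0.0173 -0.001 0.245 0 0 0 0;0.0173 -0.001 0.245 0 0 0 0;0.0173 -0.001 0.245 0 0 0 0'
python3 -c "
from h import *
to()"
```

```text
time_s: 4.45
position: [0.463, 0.2982, 0.1657]
tcp_rot: [[-0.001, 1.0, 0.0], [1.0, 0.001, 0.0], [0.0, 0.0, -1.0]]
force: [0.5, 0.6, -0.5]
opening: 0.446
grasp_force: 0.0
now [0.463  0.2982 0.1657] yaw 90.08 t 4.45
```

```bash
python3 -m handwheel '0 0 0 0 0 0 0;0 0 0 0 0 0 0;0 0 0 0 0 0 0;0 0 0 0 0 0 0;0 0 0 0 0 0 0;0 0 0 0 0 0 0;0 0 0 0 0 0 0;0 0 0 0 0 0 0'
python3 -c "
from h import *
to()"
```

```text
time_s: 5.25
position: [0.4631, 0.2981, 0.1655]
tcp_rot: [[-0.001, 1.0, 0.0], [1.0, 0.001, 0.0], [0.0, 0.0, -1.0]]
force: [0.9, 0.5, -0.6]
opening: 0.271
grasp_force: 30.0
now [0.4631 0.2981 0.1655] yaw 90.06 t 5.25
```

```bash
python3 -m handwheel '0 0 -0.01 0 0 0 0;0 0 -0.02 0 0 0 0;0 0 -0.028 0 0 0 0;0 0 -0.028 0 0 0 0;-0.015 0 -0.028 0 0 0 0;-0.03 0 -0.028 0 0 0 0;-0.045 0 -0.028 0 0 0 0;-0.06 0 -0.028 0 0 0 0;-0.075 0 -0.028 0 0 0 0;-0.075 0 -0.028 0 0 0 0'
python3 -c "
from h import *
to((.517,.015,.19,94.35),(.517,.015,.115,94.35),(.517,.015,.1155,94.35))"
```

```text
time_s: 6.25
position: [0.4629, 0.2207, 0.1934]
tcp_rot: [[0.002, 1.0, -0.001], [1.0, -0.002, -0.001], [-0.001, -0.001, -1.0]]
force: [-0.3, 0.3, -2.5]
opening: 0.274
grasp_force: 30.0
now [0.4629 0.2207 0.1934] yaw 89.9 t 6.25
[-0.2056  0.0544  0.0035] [-0.06  0.04 -4.45] rows>=4.3
[-0.2056  0.0545  0.0785] [-0.06  0.04 -4.45] rows>=4.5
[-0.2056  0.0545  0.078 ] [-0.06  0.04 -4.45] rows>=4.5
```

```bash
python3 -m handwheel '-0.03 0.01 0 0 0 -1 0;-0.07 0.02 0 0 0 -2 0;-0.12 0.034 0 0 0 -3 0;-0.16 0.044 0 0 0 -4.4 0;-0.19 0.051 0 0 0 -4.4 0;-0.2056 0.0545 0.01 0 0 -4.4 0;-0.2056 0.0545 0.03 0 0 -4.4 0;-0.2056 0.0545 0.05 0 0 -4.4 0;-0.2056 0.0545 0.065 0 0 -4.4 0;-0.2056 0.0545 0.072 0 0 -4.4 0;-0.2056 0.0545 0.076 0 0 -4.4 0;-0.2056 0.0545 0.078 0 0 -4.4 0;-0.2056 0.0545 0.078 0 0 -4.4 0'
python3 -c "
from h import *
to()"
```

```text
time_s: 7.55
position: [0.5182, 0.0177, 0.1159]
tcp_rot: [[-0.078, 0.997, 0.001], [0.997, 0.078, -0.0], [-0.0, 0.001, -1.0]]
force: [-0.0, 0.2, -2.2]
opening: 0.273
grasp_force: 30.0
now [0.5182 0.0177 0.1159] yaw 94.49 t 7.55
```

```bash
python3 -m handwheel '0 0 0.0005 0 0 0 0;0 0 0.001 0 0 0 0;0 0 0.001 0 0 0 0'; python3 -m handwheel '0 0 0.0005 0 0 0 0;0 0 0.001 0 0 0 0;0 0 0.001 0 0 0 0'
```

```text
time_s: 7.85
position: [0.5185, 0.0175, 0.1155]
tcp_rot: [[-0.078, 0.997, 0.002], [0.997, 0.078, -0.0], [-0.0, 0.002, -1.0]]
force: [-1.0, 0.8, 4.7]
opening: 0.276
grasp_force: 30.0
time_s: 8.15
position: [0.5186, 0.0175, 0.1155]
tcp_rot: [[-0.078, 0.997, 0.002], [0.997, 0.078, -0.0], [-0.0, 0.002, -1.0]]
force: [-1.4, 0.8, 12.0]
opening: 0.274
grasp_force: 30.0
```

```bash
python3 -m handwheel '0 0 -0.001 0 0 0 0;0 0 -0.001 0 0 0 1;0 0 -0.001 0 0 0 1;0 0 -0.001 0 0 0 1;0 0 -0.001 0 0 0 1;0 0 -0.001 0 0 0 1;0 0 -0.001 0 0 0 1;0 0 -0.001 0 0 0 1;0 0 -0.02 0 0 0 1;0 0 -0.05 0 0 0 1;0 0 -0.09 0 0 0 1;0 0 -0.14 0 0 0 1;0 0 -0.17 0 0 0 1;0 0 -0.17 0 0 0 1'
python3 - <<'E'
from h import *
to((.518,.017,.2855,4.4),(.58,.03,.2855,4.4))
c=wrist("wt1");t=__import__("rig").capture("top");np.savez("t1.npz",**t)
a=t["color"][...,::-1];v=cv2.resize(a[180:290,260:370],(600,600));w=cv2.imread("pics/wt1.png");
x=np.zeros((600,800,3),np.uint8);x[:400,:400]=v[:400,:400]
x[:]=0;x[:,:400]=cv2.resize(a[190:280,280:340],(400,600),interpolation=cv2.INTER_CUBIC)
x[:300,400:]=cv2.resize(w,(400,300));x[300:,400:]=cv2.resize(w[150:260,210:357],(400,300),interpolation=cv2.INTER_CUBIC);cv2.imwrite("pics/z4.png",x)
E
```

```text
time_s: 9.55
position: [0.5209, 0.017, 0.2886]
tcp_rot: [[-0.078, 0.997, 0.011], [0.997, 0.078, -0.002], [-0.003, 0.011, -1.0]]
force: [0.4, -0.6, 0.5]
opening: 0.999
grasp_force: 0.0
now [0.5209 0.017  0.2886] yaw 94.47 t 9.55
[ 0.0002 -0.0029  0.0031] [ 0.63 -0.37 90.07] rows>=10.5
[0.0083 0.0599 0.0037] [ 0.63 -0.37 90.07] rows>=10.5
```

View pics/z4.png

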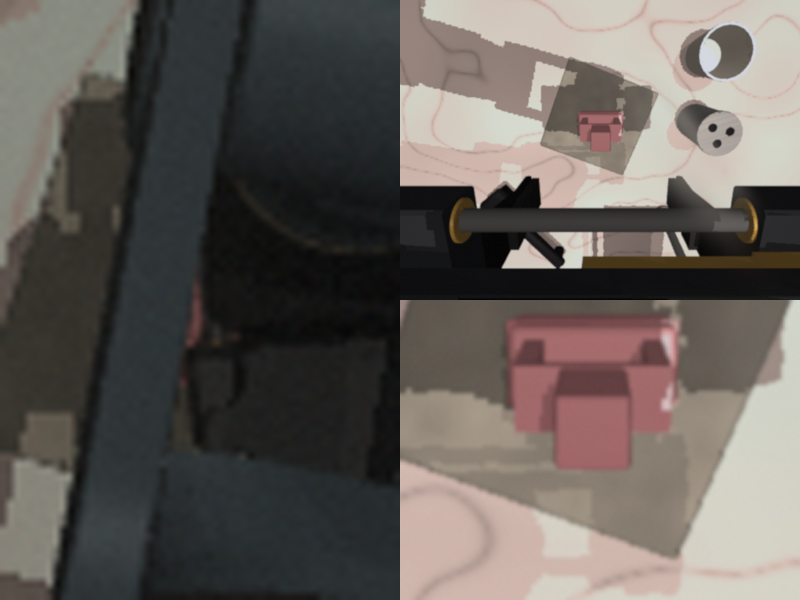

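The box stands upright on the tray, square to the tool, with the block top centred near wrist pixel (281.3,198).

```bash
python3 - <<'E'
from h import *
c=load("wt1.npz");b=onz(c,(281.3-.3,198-.3),.156);print(b)
print(np.round(__import__("rig").bot.read_state()["tcp_rot"],3).tolist())
to((b[0],b[1],.2855,4.35))
E
```

```text
[0.51914718 0.01663269 0.156     ]
[[-0.078, 0.997, 0.001], [0.997, 0.078, -0.0], [-0.0, 0.001, -1.0]]
now [0.5177 0.0175 0.2839] yaw 94.47 t 9.65
[-0.001   0.0014 -0.0016] [ 6.000e-02 -3.000e-02  9.012e+01] rows>=10.5
```

```bash
python3 -m handwheel '-0.001 0.001 0 0 0 90.1 1;-0.001 0.001 0 0 0 90.1 1;-0.001 0.001 0 0 0 90.1 1;-0.001 0.001 0 0 0 90.1 1;-0.001 0.001 0 0 0 90.1 1;-0.001 0.001 0 0 0 90.1 1;-0.001 0.001 0 0 0 90.1 1;-0.001 0.001 0 0 0 90.1 1;-0.001 0.001 0 0 0 90.1 1;-0.001 0.001 0 0 0 90.1 1;-0.001 0.001 0 0 0 90.1 1;-0.001 0.001 0.04 0 0 90.1 1;-0.001 0.001 0.08 0 0 90.1 1;-0.001 0.001 0.12 0 0 90.1 1;-0.001 0.001 0.15 0 0 90.1 1;-0.001 0.001 0.168 0 0 90.1 1;-0.001 0.001 0.168 0 0 90.1 1;-0.001 0.001 0.168 0 0 90.1 1'
python3 -c "
from h import *
to((.5185,.0168,.1155,4.35))"
```

```text
time_s: 11.45
position: [0.5178, 0.0167, 0.1144]
tcp_rot: [[0.997, 0.076, -0.003], [0.076, -0.997, 0.001], [-0.003, -0.001, -1.0]]
force: [0.1, -0.3, 0.4]
opening: 0.998
grasp_force: 0.0
now [0.5178 0.0167 0.1144] yaw 4.36 t 11.45
[ 0.0007 -0.     -0.0011] [-0.05  0.19  0.01] rows>=0.0
```

```bash
python3 -m handwheel '0 0 0 0 0 0 0;0 0 0 0 0 0 0;0 0 0 0 0 0 0;0 0 0 0 0 0 0;0 0 0 0 0 0 0;0 0 0 0 0 0 0;0 0 0 0 0 0 0;0 0 0 0 0 0 0;0 0 0 0 0 0 0;0 0 0 0 0 0 0;0 0 0 0 0 0 0;0 0 0 0 0 0 0;0 0 0 0 0 0 0;0 0 0 0 0 0 0;0 0 0 0 0 0 0'
python3 - <<'E'
from h import *
to()
o=np.array([.531,-.2548]);a=np.radians(4.35);M=np.array([[np.cos(a),-np.sin(a)],[np.sin(a),np.cos(a)]])
for y in(.155,.0,):print(y,o+M@[-.003,y])
E
```

```text
time_s: 12.95
position: [0.5189, 0.0165, 0.1155]
tcp_rot: [[0.997, 0.076, -0.0], [0.076, -0.997, -0.0], [-0.0, 0.0, -1.0]]
force: [0.2, 0.0, -0.6]
opening: 0.274
grasp_force: 30.0
now [0.5189 0.0165 0.1155] yaw 4.37 t 12.95
0.155 [ 0.51625206 -0.10047405]
0.0 [ 0.52800864 -0.25502755]
```

```bash
python3 - <<'E'
from h import *
to((.5163,-.1005,.2135,4.35),(.528,-.255,.2135,4.35))
E
```

```text
now [0.5189 0.0165 0.1155] yaw 4.37 t 12.95
[-0.0115  0.1165 -0.098 ] [0.   0.   0.02] rows>=3.1
[-0.0116  0.2714 -0.098 ] [0.   0.   0.02] rows>=5.8
```

```bash
python3 -m handwheel '0 0 -0.02 0 0 0 0;0 0 -0.06 0 0 0 0;-0.005 0.02 -0.09 0 0 0 0;-0.0115 0.05 -0.098 0 0 0 0;-0.0115 0.09 -0.098 0 0 0 0;-0.0115 0.11 -0.098 0 0 0 0;-0.0115 0.1165 -0.098 0 0 0 0;-0.0115 0.1165 -0.098 0 0 0 0;-0.0115 0.1165 -0.098 0 0 0 0;-0.0115 0.1165 -0.098 0 0 0 0'
python3 - <<'E'
from h import *
to((.528,-.255,.2135,4.35))
c=wrist("wk1");a=cv2.imread("pics/wk1.png");s=__import__("rig").capture("scene")["color"][...,::-1]
x=np.zeros((600,800,3),np.uint8);x[:,:400]=cv2.resize(s[80:200,170:250],(400,600),interpolation=cv2.INTER_CUBIC);x[:300,400:]=cv2.resize(a,(400,300));x[300:,400:]=cv2.resize(a[120:270,220:420],(400,300));cv2.imwrite("pics/z5.png",x)
E
```

```text
time_s: 13.95
position: [0.5158, -0.099, 0.2133]
tcp_rot: [[0.997, 0.077, -0.001], [0.077, -0.997, 0.001], [-0.001, -0.001, -1.0]]
force: [0.2, 1.3, -0.9]
opening: 0.271
grasp_force: 30.0
now [ 0.5158 -0.099   0.2133] yaw 4.44 t 13.95
[ 0.      0.1564 -0.0004] [-0.06  0.06  0.09] rows>=3.1
```

View pics/z5.png

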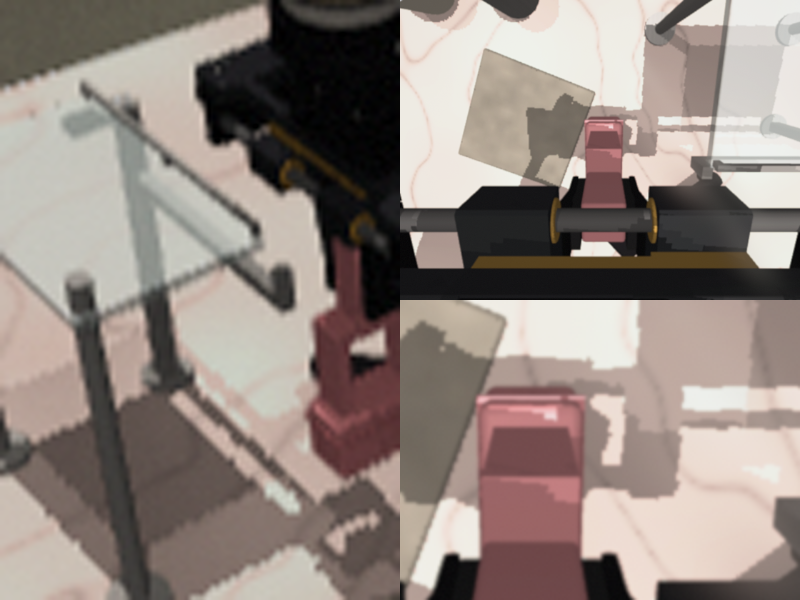

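The box hangs straight in the fingers, clear of the rail's free end and level with the stop, so I'll thread it now.

```bash
python3 -m handwheel '0 0.02 0 0 0 0 0;0 0.04 0 0 0 0 0;0 0.055 0 0 0 0 0;0 0.07 0 0 0 0 0;0 0.085 0 0 0 0 0;0 0.095 0 0 0 0 0;0 0.095 0 0 0 0 0'; python3 -m handwheel '0 0.02 0 0 0 0 0;0 0.04 0 0 0 0 0;0 0.055 0 0 0 0 0;0 0.0605 0 0 0 0 0;0 0.0605 0 0 0 0 0;0 0.0605 0 0 0 0 0;0 0.0605 0 0 0 0 0'; python3 -c "
from h import *
to((.528,-.255,.1875,4.35))"
```

```text
time_s: 14.75
position: [0.5239, -0.1967, 0.2135]
tcp_rot: [[0.997, 0.074, 0.001], [0.074, -0.997, -0.001], [0.001, 0.001, -1.0]]
force: [-0.6, -0.1, -1.6]
opening: 0.268
grasp_force: 30.0
time_s: 15.45
position: [0.5279, -0.2547, 0.2134]
tcp_rot: [[0.997, 0.077, -0.001], [0.077, -0.997, 0.001], [-0.001, -0.001, -1.0]]
force: [-0.9, 0.2, -1.1]
opening: 0.274
grasp_force: 30.0
now [ 0.5279 -0.2547  0.2134] yaw 4.4 t 15.45
[0.0001 0.0003 0.0259] [-0.05  0.03  0.05] rows>=0.5
```

Threaded without contact. I'll lower it 26 mm, then feel for the rail.

```bash
python3 -m handwheel '0 0 0.01 0 0 0 0;0 0 0.018 0 0 0 0;0 0 0.023 0 0 0 0;0 0 0.026 0 0 0 0;0 0 0.026 0 0 0 0;0 0 0.026 0 0 0 0'; python3 -m handwheel '0 0 0.001 0 0 0 0;0 0 0.0015 0 0 0 0;0 0 0.0015 0 0 0 0;0 0 0.0015 0 0 0 0';python3 -m handwheel '0 0 0.0005 0 0 0 0;0 0 0.001 0 0 0 0;0 0 0.001 0 0 0 0'
```

```text
time_s: 16.05
position: [0.5283, -0.2556, 0.1875]
tcp_rot: [[0.997, 0.076, 0.0], [0.076, -0.997, -0.0], [0.0, 0.0, -1.0]]
force: [0.9, -0.4, -1.3]
opening: 0.274
grasp_force: 30.0
time_s: 16.45
position: [0.5282, -0.2556, 0.1862]
tcp_rot: [[0.997, 0.076, 0.0], [0.076, -0.997, -0.0], [0.0, 0.0, -1.0]]
force: [0.2, 0.1, -1.4]
opening: 0.273
grasp_force: 30.0
time_s: 16.75
position: [0.5282, -0.2556, 0.1855]
tcp_rot: [[0.997, 0.076, 0.0], [0.076, -0.997, -0.0], [0.0, 0.0, -1.0]]
force: [-0.7, -0.2, 1.6]
opening: 0.272
grasp_force: 30.0
```

```bash
python3 -m handwheel '0 0 0 0 0 0 0.3;0 0 0 0 0 0 0.4;0 0 0 0 0 0 0.5;0 0 0 0 0 0 0.7;0 0 0 0 0 0 0.9;0 0 0 0 0 0 0.9;0 0 0 0 0 0 0.9;0 0 0 0 0 0 0.9;0 0 0 0 0 0 0.9;0 0 0 0 0 0 0.9'
python3 - <<'E'
from h import *
to()
s=__import__("rig").capture("scene")["color"][...,::-1];a=wrist("we")["color"][...,::-1]
x=np.zeros((600,800,3),np.uint8);x[:,:400]=cv2.resize(s[80:200,155:235],(400,600),interpolation=cv2.INTER_CUBIC);x[:300,400:]=cv2.resize(a,(400,300));cv2.imwrite("pics/z6.png",x)
E
```

```text
time_s: 17.75
position: [0.5281, -0.2555, 0.185]
tcp_rot: [[0.997, 0.076, -0.0], [0.076, -0.997, 0.0], [-0.0, -0.0, -1.0]]
force: [-0.1, -0.3, -0.3]
opening: 0.89
grasp_force: 0.0
now [ 0.5281 -0.2555  0.185 ] yaw 4.36 t 17.75
```

View pics/z6.png

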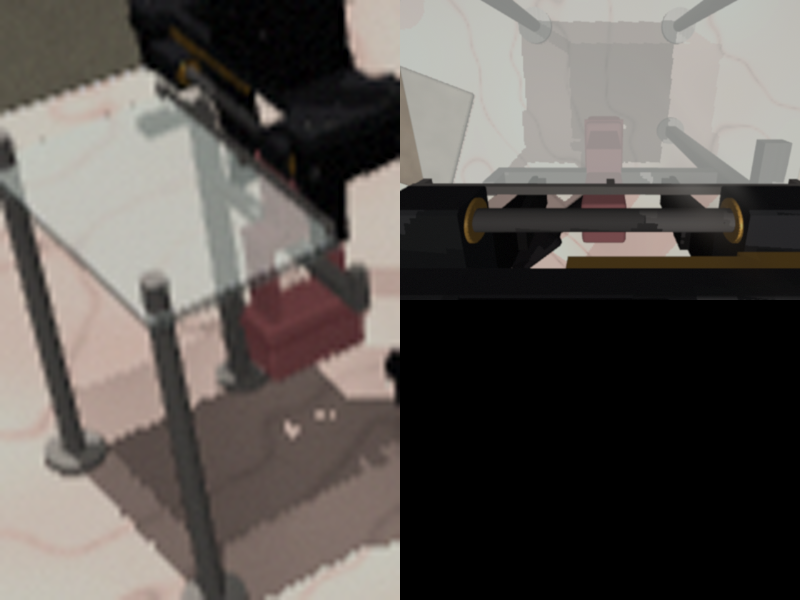

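The box hangs on the rail behind the stop, released and upright. I'll go straight up, let it settle and hand in.

```bash
python3 -m handwheel '0 0 -0.01 0 0 0 0.9;0 0 -0.03 0 0 0 0.9;0 0 -0.06 0 0 0 0.9;0 0 -0.1 0 0 0 0.9;0 0 -0.14 0 0 0 0.9;0 0 -0.15 0 0 0 0.9;0 0 -0.15 0 0 0 0.9;0 0 -0.15 0 0 0 0.9;0 0 -0.15 0 0 0 0.9;0 0 -0.15 0 0 0 0.9;0 0 -0.15 0 0 0 0.9;0 0 -0.15 0 0 0 0.9;0 0 -0.15 0 0 0 0.9;0 0 -0.15 0 0 0 0.9;0 0 -0.15 0 0 0 0.9;0 0 -0.15 0 0 0 0.9;0 0 -0.15 0 0 0 0.9;0 0 -0.15 0 0 0 0.9'
python3 - <<'E'
from h import *
from rig import capture,bot
m=[]
for i in range(2):
    s=capture("scene")["color"];h=cv2.cvtColor(s,cv2.COLOR_RGB2HSV)
    k=((h[...,0]<6)|(h[...,0]>172))&(h[...,1]>110)&(h[...,2]>60);k[:,:150]=0;k[:,260:]=0
    y,x=np.nonzero(k);m.append((len(x),x.mean(),y.mean(),y.max()))
print(m)
print(bot.hand_in())
E
```

```text
time_s: 19.65
position: [0.5282, -0.2555, 0.3351]
tcp_rot: [[0.997, 0.076, 0.0], [0.076, -0.997, -0.0], [0.0, 0.0, -1.0]]
force: [0.5, 0.1, -0.0]
opening: 0.898
grasp_force: 0.0
[(76, np.float64(214.81578947368422), np.float64(142.53947368421052), np.int64(154)), (70, np.float64(214.18571428571428), np.float64(144.14285714285714), np.int64(153))]
the job is handed in; nothing more can be done
None
```

The soap box was stood upright on the tray, let go and regrasped. It now hangs on the shelf rail behind the end stop, and the job was handed in at about 20 s; no verdict was returned.

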